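Take a proof on a small relief press with a folding crank

ROBOT

A 6-joint arm with a two-finger parallel gripper is mounted at the origin on the work surface. World frame = base frame: x ahead of the robot, y to its left, z up, the work surface at z = 0. Lengths are in m, angles in rad, forces in N, time in s.
With the tool pointing down it reaches from about 0.2 to 0.875 m from the base axis. Payload 3.4 kg.
Tool frame: the origin (TCP) lies at the very end of the fingers, on their centre line; the grasp point (between the pads) lies 19 mm behind it; z points along the fingers, y is the line along which they close (so a half turn about z gives the same grasp; the last joint's range is limited). The gripper opens to 94 mm and grips with 3 to 60 N. Pads are 16 mm wide; open, the fingers measure 119 mm over their backs; the gripper's body (75 mm by 177 mm) begins 78 mm behind the grasp point.
Start: joints at [1.107, 0.276, 1.505, -0, 1.361, -0.121], TCP at [0.193, 0.542, 0.205] pointing down, gripper open.
Joint ranges: [-2.89, 2.89], [-0.75, 2.08], [0.22, 2.7], [-1.18, 4.32], [0.11, 2.71], [-2.7, 2.7]. Speed limits (rad/s): [2.57, 2.57, 3.14, 3.14, 3.14, 3.14].

INTERFACE

Orientations are given as a unit quaternion [x, y, z, w].
In Python, from station import state, snapshot, job_done gives the robot as it stands.
- The arm moves only by the shell command python3 -m handwheel 'ROWS' [FORCE]. ROWS is JSON, one flat list of numbers, 7 for each row, row after row: the shift along the tool's x, y, z in units of 0.06 m (1.0 is 0.06 m), then the turn, a rotation vector about the tool's x, y, z in units of 0.15 rad (1.0 is 0.15 rad), then the closure, from -1 (fully open) to 1 (shut), so that 0 is half open. In form: [dx, dy, dz, wx, wy, wz, jaw, dx, dy, dz, wx, wy, wz, jaw, ...]. A call has 1 to 20 rows; each row shifts and turns the commanded pose from where the row before left it, along the tool's axes as they then stand; what a row does not reach is not made up. A row lasts 1/8 s, in which the tool goes at most 62.5 mm and 10.7 degrees, less where a joint would pass 70% of its speed; a pose out of reach is approached as far as the arm can. A call with a number of a shift or a turn outside -1 to 1 is refused whole. A call with a gripper value outside its range is refused whole. The fingers move at their own pace and stop on an object; FORCE is the grip in N (left out, the last holds). Time passes only in rows, so rows that do not move let the fingers close. It gives the time, the measured TCP pose, the force, the opening and the grip force at its end, in the units of the state.
- state(): the state, without advancing time (a new reading comes with each control period).
- snapshot(name): name is "side" or "top"; returns a dict with "image" (420x560x3 uint8, red, green, blue), "camera_matrix" (3x3 intrinsics, pixels), "world_from_camera" (4x4, takes a point from camera to world coordinates). Camera axes: x right, y down, z forward; pixel columns grow to the right and rows downward; lengths in m; the calibration is good to about 2 mm. A picture is of the moment at which its call begins. There is no depth.
- job_done(): hands the job in; it is judged then, once.
The state is a dict: "time_s": time; "joint_positions": joint angles; "joint_vel": joint speeds; "joint_torque": joint torques, N m; "ee_pos": TCP position; "tool_rot": TCP orientation; "force": force on the tool from outside, world axes, zero at the start; "wrist_torque": the same for the moment, N m; "width": finger opening in m; "gripper_force": force on a finger pad.
Only numpy, scipy, OpenCV 4.12 (cv2) and the standard library are available. Lean on these libraries where they do the work, as an engineer would, in place of code of your own. Each camera call takes 0.05 s, during which the arm holds its last target. There are 200 camera calls.

TASK

Take the proof on this small printing press: first push the loaded bed fully home under the platen, then swing the wheel's folding crank handle up until it snaps upright and stays there, and only then wind the wheel clockwise (seen from above) until the platen is fully down and the wheel stops. Leave the handle upright, let go, and leave the can, the jar and the tongs where they are.

Things in the scene. Friction and masses are not known exactly. Their poses are not given: they have to be found in the camera images.
- press: Grey iron tabletop printing press, fixed to the table: base 400 x 190 mm, two columns, a cross yoke (top 175 mm above the table), on it a level three-spoked hand wheel, 158 mm outside diameter. Origin: on the table under the wheel's axis. x axis: level, the way the bed is pushed home, away from the open front; y: across the press; z: up.
- hub (a point): Point on the vertical axis of the hand wheel at mid-thickness of its 12 mm thick rim, 198 mm above the table. The frame is that of the press and does not turn with the wheel. The wheel turns on the spot and does not rise or sink. Nothing stands above the wheel but its crank handle.
- stop_top (a point): Top of a fixed steel stop post, 10 mm diameter, standing on the yoke just outside the wheel rim: 91 mm from the wheel's axis along the press's +y, 219 mm above the table.
- bed_bar (a point): Centre of the dark wooden push bar (12 mm diameter, 110 mm long, level, along the press's y) on two thin posts at the front end of the sliding steel bed; 97 mm above the table, 43 mm above the bed's top, so it can be pushed on its outer side or pinched from above. 200 mm from the wheel's axis when the bed is home, up to 290 mm when out. The bed carries a block, paper and felt.
- bed (a joint): Slide of the bed in m: 0 pulled right out, 0.09 fully home against its stop, moving along the press's x. Starts between 0 and 0.045. About 3 N of friction; stays where it is left.
- hinge (a point): Hinge of the folding crank handle, on a boss on the wheel rim: 72 mm from the wheel's axis, 228 mm above the table, 24 mm above the rim's top. It goes round with the wheel. The hinge pin is level and points straight out from the wheel's axis (radial). A sleeve held between flat fingers creeps a little along them as it swings or goes round.
- grip (a point): Centre of the handle's black sleeve (68 mm long, 18 mm diameter, spins freely on its stem), 49 mm from the hinge. Folded, it lies level, tangent to the wheel, trailing the hinge (anticlockwise from above), with free space under and beside it. Swung up, it stands upright over the hinge, centre 277 mm above the table, and is wound on a circle of 72 mm radius. Use the position only.
- handle (a joint): Swing of the handle in rad: 0 folded flat, 1.6 upright against its stop. An over-centre spring pulls it flat below about 0.7 rad (lifting takes about 4 N at the sleeve's centre) and snaps and holds it upright above that (about 3 N at the sleeve's centre pushes it back). Winding clockwise presses it against its stop. Starts at 0.
- wheel (a joint): Turn of the wheel in rad, growing clockwise from above; hard stop at 6.0, platen down on the felt (3 mm per rad). Starts at 0.05 to 0.7. While the handle is folded, a short steel dog on it hangs outside the rim and strikes the stop post at about 0.95, so the wheel cannot be wound; upright, the dog clears the post. Turning takes under 2 N at the handle; it stays where left.
- can_mid (a point): Bystander: centre of a blue rectangular metal can, 60 x 100 x 150 mm plus cap, standing on the table to the right of the press.
- jar_mid (a point): Bystander: centre of a glass jar with a steel lid, 70 mm diameter, 85 mm tall, standing on the table to the right, nearer the robot.
- tongs_mid (a point): Bystander: middle of a pair of bamboo print tongs, 215 mm long, 12 mm thick, lying on the table to the left.

How it is judged:
By the outcome, as a careful person would: the job done as asked, in the order asked, and still so for the second after the job is handed in, with the robot touching nothing.
It also fails if it takes over 72 s, if anything falls off the work surface, if the arm or the gripper's body presses on something with over 40 N, if the wrist force passes 120 N, or if a joint passes its speed limit or range.

## Working session

There is one attempt and no reset: what is moved stays moved. The work goes in short steps, Python scripts to look and compute and a shell command to move; the robot and the scene stay as the last step left them, time stands still between calls to the robot, and variables do not carry over. Pictures are saved under pics/ and viewed, at most 10 in all, crops included, and the job is handed in when it is done.

```bash
mkdir -p pics; ls
python3 - <<'E'
from station import state,snapshot
import cv2,numpy as np
for n in("side","top"):
    s=snapshot(n); cv2.imwrite(f"pics/{n}0.png",s["image"][:,:,::-1]); print(n,s["camera_matrix"].tolist(),np.round(s["world_from_camera"],4).tolist())
    np.savez(f"{n}0.npz",**s)
s=state();print(s)
E
```

```text
pics
side [[538.973673681997, 0.0, 281.3733366625287], [0.0, 538.973673681997, 210.394840729495], [0.0, 0.0, 1.0]] [[0.9508, -0.1667, 0.2612, 0.1415], [-0.3091, -0.5677, 0.763, -1.0585], [0.0211, -0.8062, -0.5913, 1.0134], [0.0, 0.0, 0.0, 1.0]]
top [[399.05004033653984, 0.0, 277.306771843351], [0.0, 399.05004033653984, 201.04654483505064], [0.0, 0.0, 1.0]] [[0.0, -0.9848, 0.1738, 0.3409], [-1.0, 0.001, 0.0056, 0.0377], [-0.0056, -0.1738, -0.9848, 1.2457], [0.0, 0.0, 0.0, 1.0]]
{'time_s': 0.1, 'joint_positions': array([ 1.10700686e+00,  2.76514575e-01,  1.50595762e+00,  4.47068350e-06,
        1.36072569e+00, -1.20980645e-01]), 'joint_vel': array([ 0.00088236, -0.00151496, -0.00215744, -0.00082701,  0.0017545 ,
        0.00104751]), 'joint_torque': array([ 2.23240138e-03, -4.05454159e+01, -2.37779850e+01,  7.03420350e-02,
        2.99593282e-02, -4.49878019e-05]), 'ee_pos': array([0.19304584, 0.54109772, 0.20472055]), 'tool_rot': array([ 1.70566752e-01,  9.85345797e-01, -7.67919971e-04, -2.33435898e-04]), 'force': array([0.49761355, 0.27437833, 0.65281342]), 'wrist_torque': array([-0.02835052,  0.05431168, -0.0406334 ]), 'gripper_force': 0.0, 'width': 0.09390306151425112}
```

View pics/side0.png

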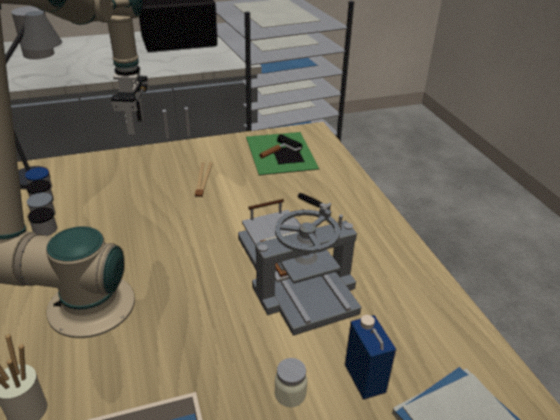

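View pics/top0.png

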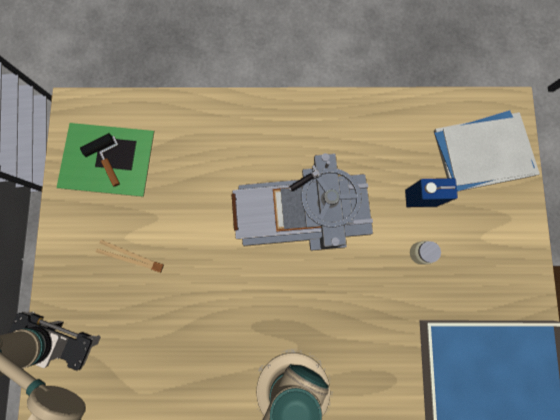

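```bash
cat > h.py <<'E'
import numpy as np,cv2
def ray(s,u,v):
    K=s["camera_matrix"];T=s["world_from_camera"]
    d=T[:3,:3]@np.linalg.solve(K,[u,v,1.]);return T[:3,3],d
def onz(s,u,v,z):
    o,d=ray(s,u,v);return o+d*(z-o[2])/d[2]
def two(sa,a,sb,b):
    o1,d1=ray(sa,*a);o2,d2=ray(sb,*b)
    t=np.linalg.lstsq(np.c_[d1,-d2],o2-o1,rcond=None)[0]
    p,q=o1+d1*t[0],o2+d2*t[1];return (p+q)/2,np.linalg.norm(p-q)
def proj(s,p):
    T=s["world_from_camera"];c=T[:3,:3].T@(np.asarray(p)-T[:3,3]);q=s["camera_matrix"]@c;return q[:2]/q[2]
E
python3 - <<'E'
import numpy as np,cv2
a=np.load("top0.npz")["image"][140:260,225:385,::-1];b=np.load("side0.npz")["image"][180:300,225:385,::-1]
f=lambda x:cv2.resize(x,None,fx=5,fy=5,interpolation=cv2.INTER_CUBIC)
cv2.imwrite("pics/ct.png",f(a));cv2.imwrite("pics/cs.png",f(b))
E
```

```text
(no output)
```

View pics/ct.png

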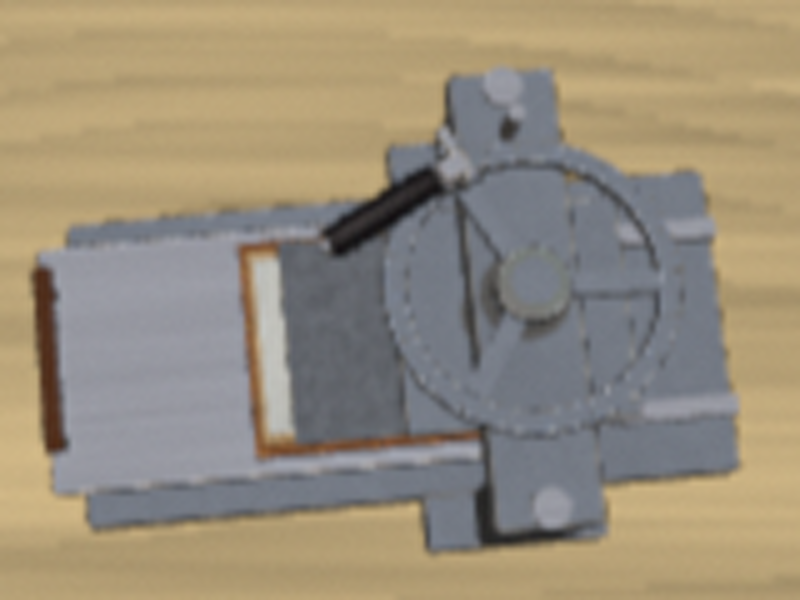

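View pics/cs.png

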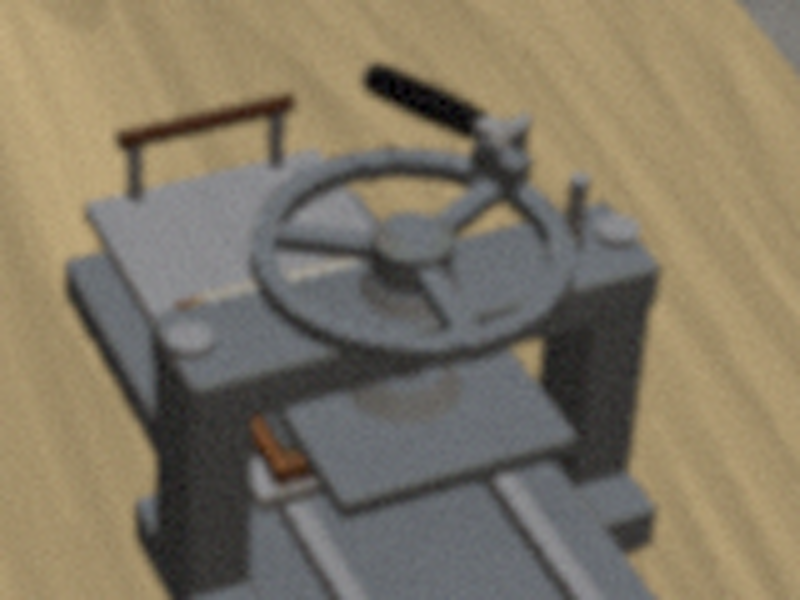

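Run:
```python
import numpy as np
from h import *
t=np.load("top0.npz");s=np.load("side0.npz")
T=lambda u,v:(225+u/5,140+v/5);S=lambda u,v:(225+u/5,180+v/5)
P={}
for n,a,b,z in [("hub",(524,295),(413,250),.198),("bar1",(42,268),(292,102),.097),("bar2",(56,450),(122,139),.097),("sl_end",(331,243),(371,76),.228),("sl_in",(436,180),(478,124),.228),("post",(516,112),(578,180),.219)]:
    p,g=two(t,T(*a),s,S(*b));q=onz(t,*T(*a),z);P[n]=q;print(n,p.round(4),round(g,4),"onz",q.round(4),onz(s,*S(*b),z).round(4))
y=P["bar1"]-P["bar2"];print("bar len",np.linalg.norm(y),"y ang",np.degrees(np.arctan2(y[1],y[0])))
d=P["post"]-P["hub"];print(np.linalg.norm(d[:2]),np.degrees(np.arctan2(d[1],d[0])))
m=(P["bar1"]+P["bar2"])/2-P["hub"];print(np.linalg.norm(m[:2]),np.degrees(np.arctan2(-m[1],-m[0])))
c=(P["sl_end"]+P["sl_in"])/2;l=P["sl_in"]-P["sl_end"];print("grip",c,np.linalg.norm(l),np.degrees(np.arctan2(l[1],l[0])), c-P["hub"])
```

```text
hub [ 0.5356 -0.0978  0.1948] 0.0077 onz [ 0.5312 -0.0964  0.198 ] [ 0.5381 -0.1014  0.198 ]
bar1 [0.5675 0.1731 0.0944] 0.0021 onz [0.5659 0.173  0.097 ] [0.5674 0.1697 0.097 ]
bar2 [0.4602 0.1626 0.0966] 0.0028 onz [0.4588 0.1629 0.097 ] [0.4615 0.162  0.097 ]
sl_end [0.5537 0.0072 0.2262] 0.0001 onz [0.5534 0.0072 0.228 ] [0.5527 0.0047 0.228 ]
sl_in [ 0.5891 -0.0485  0.2265] 0.0035 onz [ 0.587  -0.0479  0.228 ] [ 0.5901 -0.0503  0.228 ]
post [ 0.6275 -0.0923  0.2151] 0.0005 onz [ 0.6262 -0.0917  0.219 ] [ 0.6254 -0.0969  0.219 ]
bar len 0.1075867915624401 y ang 5.408937148218963
0.0951106357192217 2.819293131085549
0.26500332858692227 -85.9278163951874
grip [ 0.5701705  -0.02033921  0.228     ] 0.06459412096831864 -58.644904893331535 [0.03897961 0.07605617 0.03      ]
```

The side and top crops show the hub axis near (0.5355, -0.100). The press x axis points at about -85.5° and the bar is centred at (0.5135, 0.167). The folded sleeve is centred near (0.571, -0.020) and is 87 mm from the axis, as it must be. The bed is at about 0.022, so about 68 mm of push remains.

```bash
python3 -m handwheel '[0,0,0,0,0,0.96,1, 0,0,0,0,0,0.96,1, 0,0,0,0,0,0.96,1, 0,0,0,0,0,0.96,1, 0,0,0,0,0,0.96,1, 0,0,0,0,0,0.96,1, 0,0,0,0,0,0.96,1, 0,0,0,0,0,0.95,1, -0.6,0.48,0.1,0,0,0,1, -0.6,0.48,0.1,0,0,0,1, -0.6,0.48,0.1,0,0,0,1, -0.6,0.48,0.1,0,0,0,1, -0.6,0.48,0.2,0,0,0,1, -0.6,0.48,0.2,0,0,0,1, -0.6,0.48,0.2,0,0,0,1, -0.6,0.48,0.3,0,0,0,1, -0.6,0.48,0.3,0,0,0,1, -0.6,0.48,0.3,0,0,0,1]' 20
```

```text
time_s: 2.35
ee_pos: [0.509, 0.2037, 0.0906]
tool_rot: [0.679, 0.734, -0.0, -0.0]
force: [0.4, 0.4, -0.9]
width: 0.0004
gripper_force: 0.0
```

```bash
python3 -m handwheel '[-0.3,0,0,0,0,0,1, -0.25,0,0,0,0,0,1, -0.2,0,0,0,0,0,1, -0.2,0,0,0,0,0,1, -0.2,0,0,0,0,0,1, -0.2,0,0,0,0,0,1, -0.1,0,0,0,0,0,1, 0,0,0,0,0,0,1]'; python3 -m handwheel '[-0.05,0,0,0,0,0,1, 0,0,0,0,0,0,1]'
```

```text
time_s: 3.35
ee_pos: [0.5154, 0.1169, 0.0917]
tool_rot: [0.679, 0.734, -0.0, 0.001]
force: [0.1, 0.2, 0.2]
width: 0.0003
gripper_force: 0.0
time_s: 3.6
ee_pos: [0.5156, 0.1159, 0.0917]
tool_rot: [0.679, 0.734, 0.001, -0.0]
force: [0.1, 3.6, 0.6]
width: 0.0003
gripper_force: 1.9
```

```bash
python3 -m handwheel '[-0.05,0,0,0,0,0,1, 0,0,0,0,0,0,1]'|grep -E "ee|^force"; python3 -m handwheel '[-0.05,0,0,0,0,0,1, 0,0,0,0,0,0,1]'|grep -E "ee|^force"; python3 -m handwheel '[-0.05,0,0,0,0,0,1, 0,0,0,0,0,0,1]'|grep -E "ee|^force"
```

```text
ee_pos: [0.5156, 0.1157, 0.0917]
force: [-0.8, 12.8, 1.1]
ee_pos: [0.5156, 0.1156, 0.0918]
force: [-0.7, 17.2, 1.4]
ee_pos: [0.5156, 0.1154, 0.0919]
force: [-1.7, 24.7, 2.1]
```

```bash
python3 -m handwheel '[0.4,0,0,0,0,0,1, 0.5,0,0,0,0,0,1, 0,0,-0.8,0,0,-0.8,-0.3, 0,0,-0.8,0,0,-0.8,-0.3, 0,0,-0.8,0,0,-0.8,-0.3, 0,0,-0.8,0,0,-0.78,-0.3, 0,0,-0.6,0,0,0,-0.3, 0,0,0,0,0,0,-0.3]'
python3 - <<'E'
from station import state,snapshot
import cv2,numpy as np
from scipy.spatial.transform import Rotation as R
s=state();M=R.from_quat(s["tool_rot"]).as_matrix()
t=np.array([.571,-.0205,.30]);print((M.T@(t-s["ee_pos"])/.06).round(2))
a=snapshot("top")
f=lambda x:cv2.resize(x,None,fx=5,fy=5,interpolation=cv2.INTER_CUBIC)
cv2.imwrite("pics/ct1.png",f(a["image"][140:260,225:385,::-1]))
E
```

```text
time_s: 5.35
ee_pos: [0.5135, 0.1595, 0.3224]
tool_rot: [0.487, 0.874, 0.001, 0.003]
force: [0.1, 0.4, 0.0]
width: 0.0569
gripper_force: 0.0
[-3.05 -0.77  0.38]
```

View pics/ct1.png

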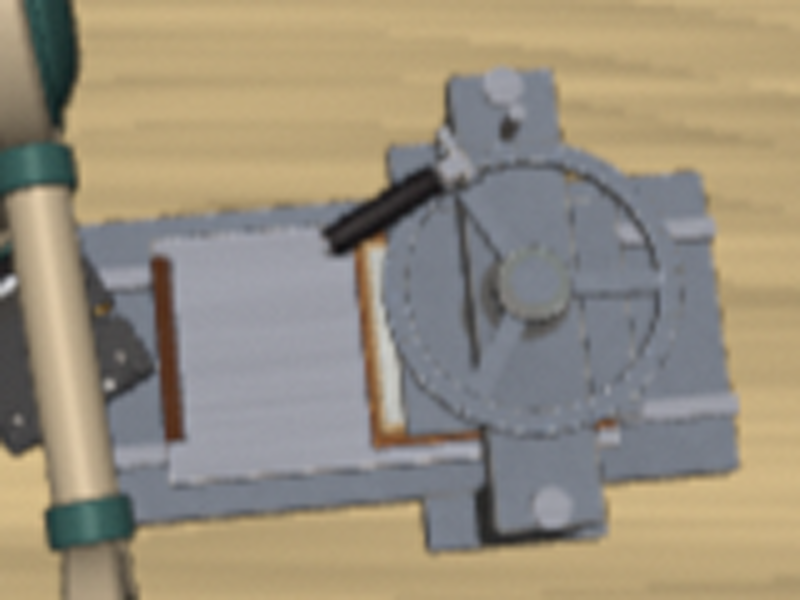

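The bed is home: the bar moved from column 50 to 167 in the crop, about 68 mm. The sleeve and wheel have not moved.

```bash
python3 -m handwheel '[-0.61,-0.154,0,0,0,0,-0.3, -0.61,-0.154,0,0,0,0,-0.3, -0.61,-0.154,0,0,0,0,-0.3, -0.61,-0.154,0,0,0,0,-0.3, -0.61,-0.154,0.3,0,0,0,-0.3, 0,0,0.5,0,0,0,-0.3, 0,0,0.4,0,0,0,-0.3, 0,0,0,0,0,0,-0.3]'
python3 - <<'E'
from station import state,snapshot
import cv2,numpy as np
from scipy.spatial.transform import Rotation as R
s=state();M=R.from_quat(s["tool_rot"]).as_matrix()
t=np.array([.571,-.0205,.212]);print((M.T@(t-s["ee_pos"])/.06).round(3),M.round(3))
a=snapshot("side")
f=lambda x:cv2.resize(x,None,fx=5,fy=5,interpolation=cv2.INTER_CUBIC)
cv2.imwrite("pics/cs2.png",f(a["image"][140:260,225:385,::-1]))
E
```

```text
time_s: 6.4
ee_pos: [0.5663, -0.02, 0.2435]
tool_rot: [0.487, 0.874, -0.002, -0.004]
force: [-0.6, -0.4, -0.1]
width: 0.0613
gripper_force: 0.0
[-0.05   0.065  0.524] [[-0.526  0.85  -0.008]
 [ 0.85   0.526  0.   ]
 [ 0.005 -0.007 -1.   ]]
```

View pics/cs2.png

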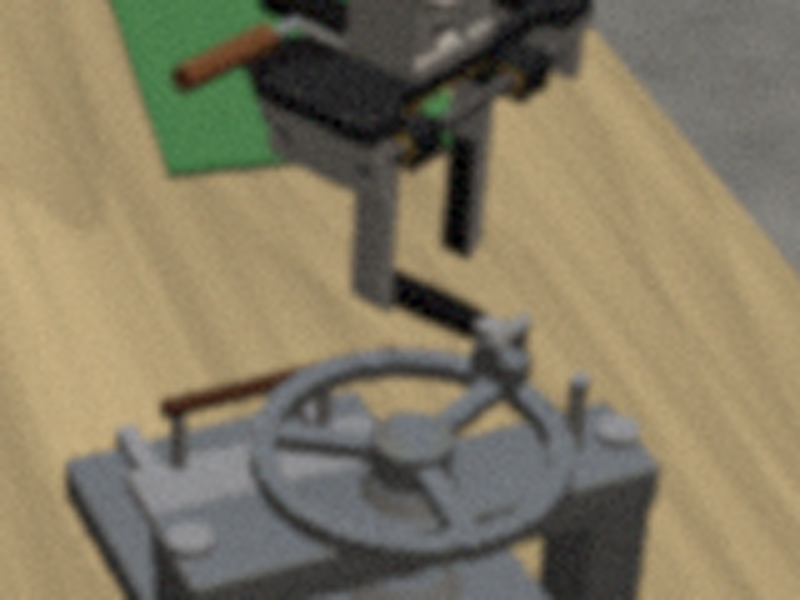

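The fingers straddle the sleeve, so I'll descend and close.

```bash
python3 -m handwheel '[-0.05,0.065,0.25,0,0,0,-0.3, 0,0,0.25,0,0,0,-0.3, 0,0,0,0,0,0,-0.1, 0,0,0,0,0,0.0,0.3, 0,0,0,0,0,0,1, 0,0,0,0,0,0,1, 0,0,0,0,0,0,1]' 12; python3 -m handwheel '[0,0,0,0,0,0,1]' 20
```

```text
time_s: 7.32
ee_pos: [0.5738, -0.0205, 0.2178]
tool_rot: [0.487, 0.874, -0.0, 0.0]
force: [-1.0, 0.1, 1.3]
width: 0.0175
gripper_force: 12.0
time_s: 7.45
ee_pos: [0.5738, -0.0205, 0.2177]
tool_rot: [0.487, 0.874, -0.0, 0.0]
force: [0.5, -0.5, 1.3]
width: 0.0181
gripper_force: 20.0
```

```bash
python3 -m handwheel '[0,0,0,0,0,0,0.3, 0,0,0.1,0,0,0,0.3, 0,0,0,0,0,0,0.6, 0,0,0,0,0,0,1, 0,0,0,0,0,0,1, 0,0,0,0,0,0,1]' 25;  python3 -m handwheel '[-0.004,0,-0.082,0,0,0,1, -0.012,0,-0.081,0,0,0,1, -0.048,0,-0.155,0,0,0,1, 0,0,0,0,0,0,1]';  python3 -m handwheel '[-0.078,0,-0.144,0,0,0,1, -0.105,0,-0.124,0,0,0,1, 0,0,0,0,0,0,1]'
```

```text
time_s: 8.2
ee_pos: [0.5736, -0.0203, 0.2113]
tool_rot: [0.487, 0.874, -0.0, -0.0]
force: [0.6, 0.1, -1.8]
width: 0.0178
gripper_force: 25.0
time_s: 8.7
ee_pos: [0.576, -0.0237, 0.2314]
tool_rot: [0.487, 0.874, 0.0, 0.0]
force: [-0.0, -0.2, -4.7]
width: 0.0175
gripper_force: 25.0
time_s: 9.07
ee_pos: [0.5825, -0.0334, 0.248]
tool_rot: [0.487, 0.873, 0.001, 0.001]
force: [2.3, 2.5, -2.7]
width: 0.0178
gripper_force: 25.0
```

```bash
python3 -m handwheel '[-0.128,0,-0.101,0,0,0,1, -0.145,0,-0.074,0,0,0,1, 0,0,0,0,0,0,1]';  python3 -m handwheel '[-0.157,0,-0.043,0,0,0,1, -0.163,0,-0.012,0,0,0,1, 0,0,0,0,0,0,1]'
python3 - <<'E'
from station import state,snapshot
import cv2,numpy as np
f=lambda x:cv2.resize(x,None,fx=4,fy=4,interpolation=cv2.INTER_CUBIC)
a=snapshot("side")["image"][125:265,230:390,::-1];cv2.imwrite("pics/cs3.png",f(a))
E
```

```text
time_s: 9.45
ee_pos: [0.5923, -0.0483, 0.2591]
tool_rot: [0.487, 0.873, 0.0, 0.003]
force: [2.8, 2.5, 2.8]
width: 0.0174
gripper_force: 25.0
time_s: 9.82
ee_pos: [0.6027, -0.0646, 0.2624]
tool_rot: [0.487, 0.873, 0.001, 0.003]
force: [4.2, 1.2, 5.6]
width: 0.0169
gripper_force: 25.1
```

View pics/cs3.png

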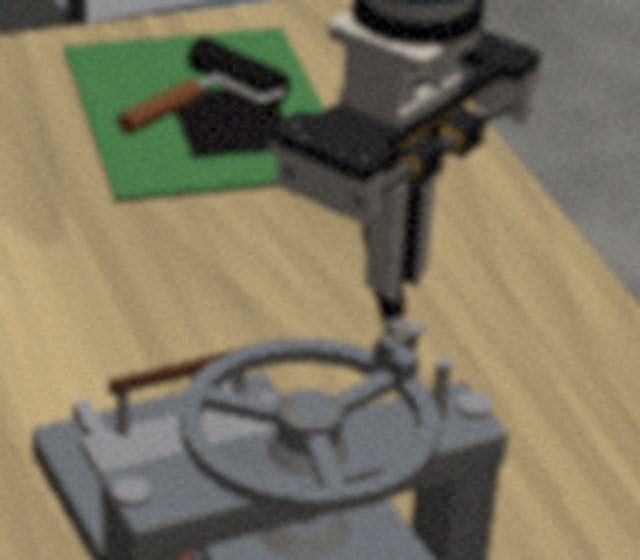

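The handle is nearly upright in the fingers at about (385, 290) in the crop, with the spring pushing it on. I'll open so it can snap against its stop, then raise and measure.

```bash
python3 -m handwheel '[0,0,0,0,0,0,0.2, 0,0,0,0,0,0,0.0, 0,0,0,0,0,0,0.0, 0,0,-0.5,0,0,0,0, 0,0,-0.7,0,0,0,0, 0.7,0,-0.5,0,0,0,0, 0.9,0,0,0,0,0,0, 0.9,0,0,0,0,0,0]'
python3 - <<'E'
from station import state,snapshot
import cv2,numpy as np
f=lambda x:cv2.resize(x,None,fx=4,fy=4,interpolation=cv2.INTER_CUBIC)
s=snapshot("side");t=snapshot("top");np.savez("side1.npz",**s);np.savez("top1.npz",**t)
a=s["image"][165:285,250:380,::-1];b=t["image"][140:260,270:370,::-1]
cv2.imwrite("pics/c4.png",np.hstack([f(cv2.resize(a,(100,120)) if 0 else a[:,20:120]),f(b)]))
E
```

```text
time_s: 10.88
ee_pos: [0.5202, 0.0651, 0.3624]
tool_rot: [0.487, 0.873, -0.0, -0.0]
force: [0.2, 0.1, 0.1]
width: 0.0472
gripper_force: 0.0
```

View pics/c4.png

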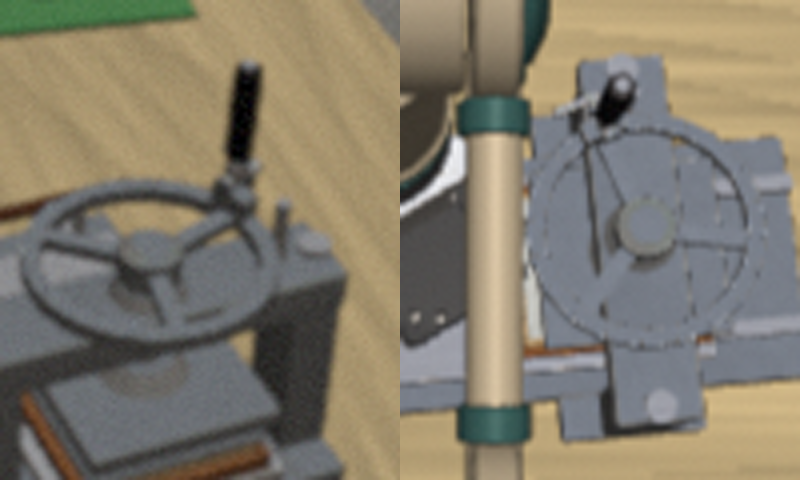

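Run:
```python
from h import *
from station import state
t=np.load("top1.npz");s=np.load("side1.npz")
S=lambda u,v:(270+u/4-.375,165+v/4-.375);T=lambda u,v:(270+(u-400)/4-.375,140+v/4-.375)
for n,a,b,z in [("sltop",(625,82),(249,70),.311),("slbot",(608,118),(239,155),.243),("hubcap",(648,225),(150,250),.2)]:
    p,g=two(t,T(*a),s,S(*b));print(n,p.round(4),round(g,4),onz(t,*T(*a),z).round(4),onz(s,*S(*b),z).round(4))
# rim points by inverse: outer extremes top at z .204
L=[onz(t,*T(*q),.204) for q in((524,237),(752,237),(638,127),(638,347))];print(np.round(L,4),np.mean(L,0).round(4))
L=[onz(s,*S(*q),.198) for q in((22,252),(276,265),(145,181),(155,345))];print(np.round(L,4))
```

```text
sltop [ 0.6055 -0.0745  0.3088] 0.0029 [ 0.6063 -0.0746  0.311 ] [ 0.6024 -0.0778  0.311 ]
slbot [ 0.6026 -0.0715  0.2441] 0.0025 [ 0.6016 -0.0713  0.243 ] [ 0.6046 -0.07    0.243 ]
hubcap [ 0.5375 -0.1002  0.2063] 0.0012 [ 0.5393 -0.1012  0.2   ] [ 0.5399 -0.0928  0.2   ]
[[ 0.5305 -0.0183  0.204 ]
 [ 0.5304 -0.1693  0.204 ]
 [ 0.6055 -0.0955  0.204 ]
 [ 0.4572 -0.0922  0.204 ]] [ 0.5309 -0.0938  0.204 ]
[[ 0.4649 -0.07    0.198 ]
 [ 0.6097 -0.1262  0.198 ]
 [ 0.5627 -0.022   0.198 ]
 [ 0.5127 -0.1754  0.198 ]]
```

The handle stands upright. In the two views its sleeve is at (0.604, -0.073), 72 mm from the hub axis at (0.5375, -0.100), as it should be. I'll regrasp from above.

```bash
python3 -m handwheel '[-0.67,0,0,0,0,0,-0.2, -0.67,0,0,0,0,0,-0.2, -0.67,-0.03,0,0,0,0,-0.2, -0.68,0,0,0,0,0,-0.2, 0,0,0.3,0,0,0,-0.2, 0,0,0.5,0,0,0,-0.2, 0,0,0.5,0,0,0,-0.2, 0,0,0.37,0,0,0,-0.2, 0,0,0,0,0,0,0]' ; python3 -m handwheel '[0,0,0,0,0,0,0.4, 0,0,0,0,0,0,1, 0,0,0,0,0,0,1, 0,0,0,0,0,0,1]' 12
cat > w.py <<'E'
import numpy as np
from station import state
from scipy.spatial.transform import Rotation as R
def table(n=15,hub=(.5375,-.1002),st=.2,r=.072):
    s=state();M=R.from_quat(s["tool_rot"]).as_matrix();h=np.array(hub);d=s["ee_pos"][:2]-h
    f=np.arctan2(d[1],d[0]);print("phi",f,"rad",np.hypot(*d),"z",s["ee_pos"][2])
    P=[h+r*np.array([np.cos(f-st*i),np.sin(f-st*i)]) for i in range(n+1)]
    for i in range(n):
        v=M.T@np.r_[P[i+1]-P[i],0]/.06;print(f"{v[0]:.2f},{v[1]:.2f},0,0,0,0,1,",end=" ")
E
python3 -c "import w;w.table()"
```

```text
time_s: 12.1
ee_pos: [0.6035, -0.0745, 0.2598]
tool_rot: [0.487, 0.874, -0.001, -0.002]
force: [0.0, -0.4, -0.5]
width: 0.0497
gripper_force: 0.0
time_s: 12.6
ee_pos: [0.6059, -0.0735, 0.2632]
tool_rot: [0.486, 0.874, 0.001, 0.001]
force: [2.0, 0.3, 2.2]
width: 0.0183
gripper_force: 12.0
phi 0.37159562394320556 rad 0.073409090465124 z 0.2631771060270192
-0.23,-0.07,0,0,0,0,1, -0.21,-0.11,0,0,0,0,1, -0.19,-0.15,0,0,0,0,1, -0.15,-0.19,0,0,0,0,1, -0.11,-0.21,0,0,0,0,1, -0.07,-0.23,0,0,0,0,1, -0.02,-0.24,0,0,0,0,1, 0.03,-0.24,0,0,0,0,1, 0.07,-0.23,0,0,0,0,1, 0.12,-0.21,0,0,0,0,1, 0.16,-0.18,0,0,0,0,1, 0.19,-0.15,0,0,0,0,1, 0.21,-0.11,0,0,0,0,1, 0.23,-0.06,0,0,0,0,1, 0.24,-0.01,0,0,0,0,1,
```

```bash
python3 -m handwheel '[-0.23,-0.07,0,0,0,0,1, -0.21,-0.11,0,0,0,0,1, -0.19,-0.15,0,0,0,0,1, -0.15,-0.19,0,0,0,0,1, 0,0,0,0,0,0,1]'|grep -vE "tool|width"; python3 -m handwheel '[-0.11,-0.21,0,0,0,0,1, -0.07,-0.23,0,0,0,0,1, -0.02,-0.24,0,0,0,0,1, 0.03,-0.24,0,0,0,0,1, 0,0,0,0,0,0,1]'; python3 -c "import w;w.table()"
```

```text
time_s: 13.22
ee_pos: [0.6024, -0.1337, 0.263]
force: [4.4, -4.5, 5.6]
gripper_force: 12.0
time_s: 13.85
ee_pos: [0.558, -0.1694, 0.2629]
tool_rot: [0.487, 0.873, -0.002, -0.001]
force: [-1.2, -2.2, 7.4]
width: 0.0182
gripper_force: 12.0
phi -1.2830405408062027 rad 0.07215591080952286 z 0.2628557079153945
0.09,-0.22,0,0,0,0,1, 0.13,-0.20,0,0,0,0,1, 0.17,-0.17,0,0,0,0,1, 0.20,-0.14,0,0,0,0,1, 0.22,-0.09,0,0,0,0,1, 0.23,-0.05,0,0,0,0,1, 0.24,-0.00,0,0,0,0,1, 0.24,0.05,0,0,0,0,1, 0.22,0.09,0,0,0,0,1, 0.20,0.13,0,0,0,0,1, 0.17,0.17,0,0,0,0,1, 0.13,0.20,0,0,0,0,1, 0.09,0.22,0,0,0,0,1, 0.04,0.24,0,0,0,0,1, -0.01,0.24,0,0,0,0,1,
```

```bash
python3 -m handwheel '[0.09,-0.22,-0.02,0,0,0,1, 0.13,-0.20,-0.02,0,0,0,1, 0.17,-0.17,0,0,0,0,1, 0.20,-0.14,0,0,0,0,1, 0,0,0,0,0,0,1]'|grep -vE "tool|width"; python3 -m handwheel '[0.22,-0.09,0,0,0,0,1, 0.23,-0.05,0,0,0,0,1, 0.24,0,0,0,0,0,1, 0.24,0.05,0,0,0,0,1, 0,0,0,0,0,0,1]'; python3 -c "import w;w.table()"
```

```text
time_s: 14.48
ee_pos: [0.5001, -0.1599, 0.2631]
force: [-4.1, -3.4, -4.0]
gripper_force: 12.0
time_s: 15.1
ee_pos: [0.4676, -0.1131, 0.2632]
tool_rot: [0.486, 0.874, 0.0, -0.005]
force: [-6.2, 1.1, -5.6]
width: 0.0185
gripper_force: 12.0
phi -2.958511396995398 rad 0.07106534549456654 z 0.2632359137338748
0.21,0.11,0,0,0,0,1, 0.19,0.15,0,0,0,0,1, 0.15,0.18,0,0,0,0,1, 0.11,0.21,0,0,0,0,1, 0.07,0.23,0,0,0,0,1, 0.02,0.24,0,0,0,0,1, -0.02,0.24,0,0,0,0,1, -0.07,0.23,0,0,0,0,1, -0.12,0.21,0,0,0,0,1, -0.15,0.18,0,0,0,0,1, -0.19,0.15,0,0,0,0,1, -0.21,0.11,0,0,0,0,1, -0.23,0.06,0,0,0,0,1, -0.24,0.02,0,0,0,0,1, -0.24,-0.03,0,0,0,0,1,
```

```bash
python3 -m handwheel '[0.22,0.09,0.02,0,0,0,1, 0.19,0.15,0,0,0,0,1, 0.15,0.18,0,0,0,0,1, 0.11,0.21,0,0,0,0,1, 0,0,0,0,0,0,1]'|grep -vE "tool|width"; python3 -m handwheel '[0.07,0.23,0,0,0,0,1, 0.02,0.24,0,0,0,0,1, -0.02,0.24,0,0,0,0,1, 0,0,0,0,0,0,1]'; python3 -c "import w;w.table(10,st=.1)"
```

```text
time_s: 15.72
ee_pos: [0.4807, -0.0576, 0.2632]
force: [-4.6, 5.0, -1.2]
gripper_force: 12.0
time_s: 16.23
ee_pos: [0.5174, -0.0316, 0.2633]
tool_rot: [0.486, 0.874, 0.004, -0.002]
force: [-0.8, 5.9, -2.6]
width: 0.0183
gripper_force: 12.0
phi 1.8553973058734152 rad 0.07147684039439454 z 0.26332944190137275
-0.04,0.11,0,0,0,0,1, -0.05,0.11,0,0,0,0,1, -0.06,0.10,0,0,0,0,1, -0.07,0.10,0,0,0,0,1, -0.08,0.09,0,0,0,0,1, -0.09,0.08,0,0,0,0,1, -0.10,0.07,0,0,0,0,1, -0.10,0.06,0,0,0,0,1, -0.11,0.05,0,0,0,0,1, -0.11,0.04,0,0,0,0,1,
```

```bash
g(){ grep -E "ee|^force"; }; python3 -m handwheel '[-0.04,0.11,0,0,0,0,1, -0.05,0.11,0,0,0,0,1, -0.06,0.10,0,0,0,0,1, 0,0,0,0,0,0,1]' 20|g; python3 -m handwheel '[-0.07,0.10,0,0,0,0,1,0,0,0,0,0,0,1]'|g; python3 -c "import w;w.table(1)"; echo; python3 -m handwheel '[-0.08,0.09,0,0,0,0,1,0,0,0,0,0,0,1]'|g;python3 -c "import w;w.table(6,st=.1)"
```

```text
ee_pos: [0.5386, -0.0284, 0.2633]
force: [1.7, 7.6, -3.6]
ee_pos: [0.5462, -0.0288, 0.2633]
force: [2.3, 7.2, -3.3]
phi 1.4491718378141538 rad 0.07188419533169506 z 0.26331423606843823
-0.17,0.17,0,0,0,0,1, 
ee_pos: [0.5519, -0.0304, 0.2633]
force: [-2.2, 7.4, -1.9]
phi 1.3674151290481422 rad 0.07130775452541502 z 0.263300668795313
-0.09,0.08,0,0,0,0,1, -0.09,0.07,0,0,0,0,1, -0.10,0.06,0,0,0,0,1, -0.11,0.05,0,0,0,0,1, -0.11,0.04,0,0,0,0,1, -0.12,0.03,0,0,0,0,1,
```

```bash
g(){ grep -E "ee|^force"; }; python3 -m handwheel '[-0.05,0.05,0,0,0,0,1,0,0,0,0,0,0,1]' |g; python3 -m handwheel '[-0.05,0.05,0,0,0,0,1,0,0,0,0,0,0,1]'|g; python3 -c "import w;w.table(1)"
```

```text
ee_pos: [0.553, -0.0312, 0.2632]
force: [-6.2, 8.2, 0.8]
ee_pos: [0.5537, -0.0318, 0.2631]
force: [-12.7, 8.1, 4.8]
phi 1.3389865062939796 rad 0.07031965418804677 z 0.26306726745309367
-0.19,0.15,0,0,0,0,1,
```

```bash
g(){ grep -E "ee|^force"; }; python3 -m handwheel '[-0.04,0.03,0,0,0,0,1,0,0,0,0,0,0,1,0,0,0,0,0,0,1]' 30 |g; python3 -m handwheel '[-0.03,0.02,0,0,0,0,1,0,0,0,0,0,0,1,0,0,0,0,0,0,1]' |g;python3 - <<'E'
from station import state,snapshot
import cv2,numpy as np
f=lambda x:cv2.resize(x,None,fx=4,fy=4,interpolation=cv2.INTER_CUBIC)
s=snapshot("side");t=snapshot("top")
cv2.imwrite("pics/c5.png",np.hstack([f(s["image"][165:305,260:360,::-1]),f(t["image"][130:270,275:375,::-1])]))
E
```

```text
ee_pos: [0.5538, -0.0319, 0.263]
force: [-16.7, 10.7, 6.7]
ee_pos: [0.554, -0.032, 0.263]
force: [-19.6, 11.0, 7.8]
```

View pics/c5.png

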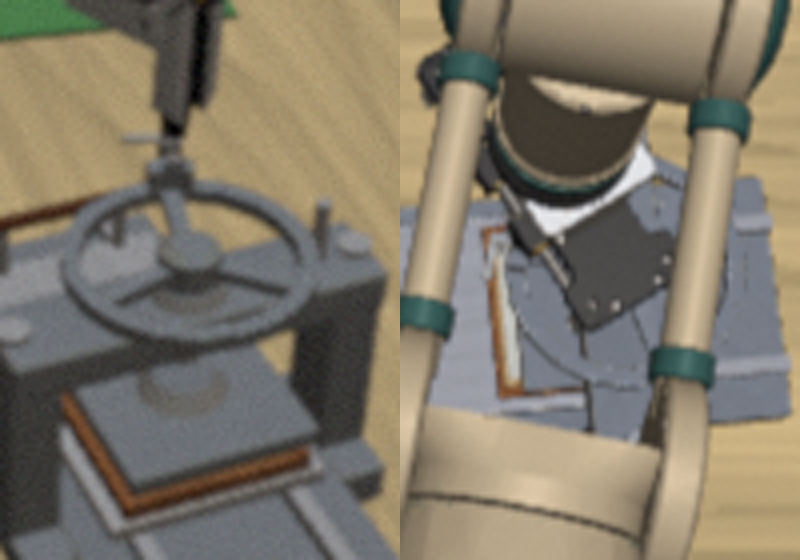

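The wheel has stopped hard (about 22 N with no motion), the platen is down on the felt, and the handle is upright. I'll relax the push, let go and lift clear.

```bash
g(){ grep -E "ee|^force"; }; python3 -m handwheel '[0.06,-0.05,0,0,0,0,1,0,0,0,0,0,0,1]' |g;  python3 -m handwheel '[0.03,-0.03,0,0,0,0,1,0,0,0,0,0,0,1]' |g; python3 -m handwheel '[0,0,0,0,0,0,0.4,0,0,0,0,0,0,-0.2,0,0,0,0,0,0,-0.2,0,0,0,0,0,0,-0.2]' |g
```

```text
ee_pos: [0.5535, -0.0317, 0.2631]
force: [-12.8, 9.4, 4.3]
ee_pos: [0.5533, -0.0317, 0.2631]
force: [-8.8, 8.0, 1.9]
ee_pos: [0.5585, -0.0373, 0.2636]
force: [0.8, -0.3, 0.1]
```

```bash
python3 -m handwheel '[0,0,-0.3,0,0,0,-0.2,0,0,-0.6,0,0,0,-0.2,0,0,-0.6,0,0,0,-0.2,0.7,0,0,0,0,0,-0.2,0.9,0,0,0,0,0,-0.2,0.9,0,0,0,0,0,-0.2,0.9,0,0,0,0,0,-0.2,0.5,0,0,0,0,0,-0.2,0,0,0,0,0,0,-0.2]';python3 - <<'E'
from station import state,snapshot
import cv2,numpy as np
f=lambda x:cv2.resize(x,None,fx=4,fy=4,interpolation=cv2.INTER_CUBIC)
s=snapshot("side");t=snapshot("top")
cv2.imwrite("pics/c6.png",np.hstack([f(s["image"][165:305,260:360,::-1]),f(t["image"][130:270,275:375,::-1])]))
E
```

```text
time_s: 20.7
ee_pos: [0.434, 0.1631, 0.354]
tool_rot: [0.485, 0.874, 0.001, 0.0]
force: [0.6, -0.3, -0.1]
width: 0.0564
gripper_force: 0.0
```

View pics/c6.png

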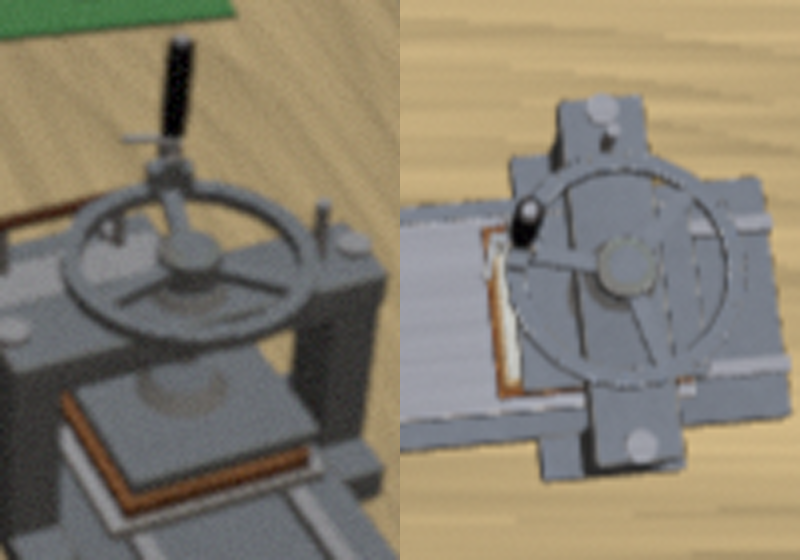

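The handle stands upright and free at about (178, 90) in the side crop. The wheel is where it stopped and the platen is down on the felt.

```bash
python3 -c "from station import job_done;print(job_done())"
```

```text
the job is handed in; nothing more can be done
None
```

The job is handed in at about 21 s: the bed is home, the handle is upright, and the wheel is wound to its hard stop with the platen down; the wheel crept about 0.16 rad clockwise while I raised the handle, before the real winding, and the can, jar and tongs were not touched.

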